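# Pack the red-capped handpiece for service

### The arm

A 6-joint arm with a two-finger parallel gripper is mounted at the origin on the work surface. World frame = base frame: x ahead of the robot, y to its left, z up, the work surface at z = 0. Lengths are in mm, angles in rad, forces in N, time in s.
With the tool pointing down it reaches from about 300 to 775 mm from the base axis. Payload 14.6 kg.
Tool frame: the origin (TCP) lies at the very end of the fingers, on their centre line; the grasp point (between the pads) lies 19 mm behind it; z points along the fingers, y is the line along which they close (so a half turn about z gives the same grasp; the last joint's range is limited). The gripper opens to 94 mm and grips with 3 to 60 N. Pads are 16 mm wide; open, the fingers measure 119 mm over their backs; the gripper's body (75 mm by 177 mm) begins 78 mm behind the grasp point.
Start: joints at [1.259, 0.3, 1.521, -0, 1.321, -0.067], TCP at [133.297, 533.593, 205.446] pointing down, gripper open.
Joint ranges: [-3.03, 3.03], [-0.79, 2.21], [0.23, 2.52], [-1.04, 4.18], [0, 3.07], [-2.55, 2.55]. Speed limits (rad/s): [2.22, 2.22, 2.57, 3.14, 3.14, 3.14].

### API

Orientations are given as [roll, pitch, yaw] about the fixed x, y, z axes, in that order (R = Rz(yaw) Ry(pitch) Rx(roll)).
In Python, from cell import manip gives the robot as it stands.
- The arm moves only by the tool servo_tool, never from a script. Its argument "rows" is a list of rows, each a list of 7 numbers: the turn, a rotation vector about the world's x, y, z in degrees, then the shift along the world's x, y, z in mm, then the closure, from 0 (fully open) to 1 (shut). In form: [[rx, ry, rz, dx, dy, dz, fingers], ...]. A call has 1 to 20 rows; each row shifts and turns the commanded pose from where the row before left it; what a row does not reach is not made up. A row lasts 1/8 s, in which the tool goes at most 62.5 mm and 10.7 degrees, less where a joint would pass 70% of its speed; a pose out of reach is approached as far as the arm can. A call with a gripper value outside its range is refused whole. The fingers move at their own pace and stop on an object; "grip_force" is the grip in N (left out, the last holds). Time passes only in rows, so rows that do not move let the fingers close. It gives the time, the measured TCP pose, the force, the opening and the grip force at its end, in the units of the state.
- manip.read_state(): the state, without advancing time (a new reading comes with each control period).
- manip.camera(name): name is "scene" or "top" or "wrist"; returns the picture (480x640x3 uint8, red, green, blue); there is no depth.
- manip.camera_info(name): a dict with "fx", "fy", "cx", "cy" (pixels), "position" and "rotation" of the camera in the world; the wrist camera has in their place "T_tool_cam" (4x4, takes a point from camera to tool coordinates, whose origin is the TCP and whose axes are the flange's). Camera axes: x right, y down, z forward; pixel columns grow to the right and rows downward; lengths in mm; the calibration is good to about 2 mm. A picture is of the moment at which its call begins: read the wrist's pose just before it. camera_info takes no time and is no camera call.
- manip.sign_off(): hands the job in; it is judged then, once.
The state is a dict: "clock": time; "joints": joint angles; "qd": joint speeds; "effort": joint torques, N m; "eef_pos": TCP position; "eef_rot": TCP orientation; "wrist_force": force on the tool from outside, world axes, zero at the start; "moment": the same for the moment, N m; "finger_gap": finger opening in mm; "finger_force": force on a finger pad.
Only numpy, scipy, OpenCV 4.12 (cv2) and the standard library are available. Lean on these libraries where they do the work, as an engineer would, in place of code of your own. Each camera call takes 0.05 s, during which the arm holds its last target. There are 200 camera calls.

### The job

Pick the handpiece with the red end cap out of the tool caddy, reaching in at a slant under the strip lamp, and lay it flat and lengthwise on the base of the cardboard carton without dropping it. Then fold the carton's three open side panels fully upright around it. Leave the other tools in the caddy and do not disturb the two bottles.

Things in the scene. Friction and masses are not known exactly. Their poses are not given: they have to be found in the camera images.
- red_handpiece: The one to pack: lab handpiece lying flat, 125 mm long in x: red end cap x -63 to -47 mm, dark squared grip -47 to +39 mm (cap and grip 26 mm wide, 28 mm high), stepped round steel nose +39 to +63 mm (19 mm and thinner, axis 14 mm up). Origin: centre of the underside, mid-length. About 0.16 kg. In the caddy, its cap to the robot's right.
- blue_handpiece: Not to be packed: lab handpiece lying flat, 125 mm long in x: blue end cap x -63 to -47 mm, dark squared grip -47 to +39 mm (cap and grip 26 mm wide, 28 mm high), stepped round steel nose +39 to +63 mm (19 mm and thinner, axis 14 mm up). Origin: centre of the underside, mid-length. About 0.16 kg.
- brush: Brush in the caddy, about 130 mm long along its x, up to 30 mm wide; leave it there. Origin: underside, about mid-length.
- spatula: Spatula in the caddy, 160 mm long along its x, wooden handle 16 mm wide and 14 mm high, thin steel blade 22 mm wide, lying along the caddy's +y wall; leave it there. Origin: underside, about mid-length.
- caddy: Fixed grey open tool caddy, 300 (x) x 240 mm (y) outside, 35 mm high, walls and floor 5 mm thick. Origin: centre of its underside, on the bench. Handpieces and brush lie on its floor (5 mm above the bench) along y, in three lanes 80 mm apart in any order; the spatula lies along the +y wall.
- lamp (a point): Centre of the underside of the flat silver strip lamp fixed over the caddy, 157 mm above the bench: 56 mm wide (caddy y -28 to +28 mm), 316 mm long along caddy x, 23 mm thick, on two upright posts (6 x 24 mm) on the outer faces of the caddy's x ends. It bars a straight-down reach; lean the tool along y, to either side of it.
- carton: Fixed brown carton blank on the bench: base 110 mm (x) by 170 mm (y), 4 mm thick; far (+x) wall already up, 54 mm high, inner face at x = +51 mm. Near (-x), left (+y) and right (-y) panels half open. Origin: centre of the base's underside. The handpiece lies lengthwise when its long axis runs along y, either way round.
- flap_near (a joint): angle of the near (-x, towards the robot) panel: 0 flat outwards, 1.57 upright (hard stop); starts 0.4 to 0.75. 50 mm from crease to free edge, 168 mm along the crease, 4 mm thick. Crease: carton x = -55 mm, 4 mm above the bench. Stiff: stays where left, moves with about 1 N at the edge. Swing it up from outside with shut fingers that follow the edge's arc; a level push may jam.
- flap_left (a joint): angle of the left (+y) panel: 0 flat outwards, 1.57 upright (hard stop); starts 0.4 to 0.75. 50 mm from crease to free edge, 108 mm along the crease, 4 mm thick. Crease: carton y = +85 mm, 4 mm above the bench. Stiff: stays where left, moves with about 1 N at the edge. Swing it up from outside with shut fingers that follow the edge's arc; a level push may jam.
- flap_right (a joint): angle of the right (-y) panel: 0 flat outwards, 1.57 upright (hard stop); starts 0.4 to 0.75. 50 mm from crease to free edge, 108 mm along the crease, 4 mm thick. Crease: carton y = -85 mm, 4 mm above the bench. Stiff: stays where left, moves with about 1 N at the edge. Swing it up from outside with shut fingers that follow the edge's arc; a level push may jam.
- flap_near_edge (a point): middle of the free edge of the near panel
- flap_left_edge (a point): middle of the free edge of the left panel
- flap_right_edge (a point): middle of the free edge of the right panel
- pink_bottle: Loose pink bottle, 48 mm across, 105 mm high, standing beyond the work. Origin: centre of its underside.
- white_bottle: Loose white bottle with a red cap, 44 mm across, 100 mm high, standing beyond the work. Origin: centre of its underside.
Not all that is in view belongs to the job. What is shaped like the red_handpiece but green is not meant.

How it is judged:
By the outcome, as a careful person would: the job done as asked, in the order asked, and still so for the second after the job is handed in, with the robot touching nothing.
It also fails if it takes over 72 s, if anything falls off the work surface, if the arm or the gripper's body presses on something with over 40 N, if the wrist force passes 120 N, or if a joint passes its speed limit or range.

## Working session

There is one attempt and no reset: what is moved stays moved. The work goes in short steps, Python scripts to look and compute and a tool call to move; the robot and the scene stay as the last step left them, time stands still between calls to the robot, and variables do not carry over. Pictures are saved under pics/ and viewed, at most 10 in all, crops included, and the job is handed in when it is done.

Besides the shell and the picture viewer there is one more tool, called after "Emit:" as a command line: name --pt "numbers of a row" for each row, then --argument value for the rest. servo_tool: Moves the arm, as the interface text tells. Its arguments: {"type":"object","properties":{"rows":{"type":"array","items":{"type":"array","items":{"type":"number"}}},"grip_force":{"type":"number"}},"required":["rows"]}

```bash
ls; mkdir -p pics; python3 - <<'E'
from cell import manip
import cv2,numpy as np
s=manip.read_state();print({k:np.round(v,3).tolist() for k,v in s.items()})
a=manip.camera("scene");b=manip.camera("top")
cv2.imwrite("pics/scene.png",a[:,:,::-1]);cv2.imwrite("pics/top.png",b[:,:,::-1])
for n in("scene","top","wrist"):print(n,{k:np.round(v,4).tolist() for k,v in manip.camera_info(n).items() if not isinstance(v,str)})
E
```

```text
pics
{'clock': 0.0, 'joints': [1.259, 0.3, 1.522, -0.0, 1.321, -0.067], 'qd': [-0.001, 0.001, -0.001, -0.001, -0.0, -0.002], 'effort': [0.0, -53.181, -35.273, 0.071, 0.025, -0.0], 'eef_pos': [133.227, 533.324, 204.868], 'eef_rot': [-3.14, -0.0, 2.897], 'wrist_force': [0.169, 0.247, -0.426], 'moment': [0.016, 0.053, -0.022], 'finger_force': 0.0, 'finger_gap': 94.051}
scene {'fx': 589.891, 'fy': 589.891, 'cx': 326.8776, 'cy': 242.6974, 'position': [1394.534, 572.6139, 1009.7368], 'rotation': [-2.3094, -0.0204, 2.1763]}
top {'fx': 521.4457, 'fy': 521.4457, 'cx': 318.1629, 'cy': 235.2055, 'position': [430.3692, 30.0448, 1536.4154], 'rotation': [-3.0675, 0.0033, -1.5733]}
wrist {'fx': 353.5214, 'fy': 353.5214, 'cx': 318.7073, 'cy': 235.5113, 'T_tool_cam': [[-0.001, -0.9676, -0.2527, 73.7341], [1.0, -0.0009, -0.0005, 0.362], [0.0003, -0.2527, 0.9676, -179.6612], [0.0, 0.0, 0.0, 1.0]]}
```

View pics/scene.png

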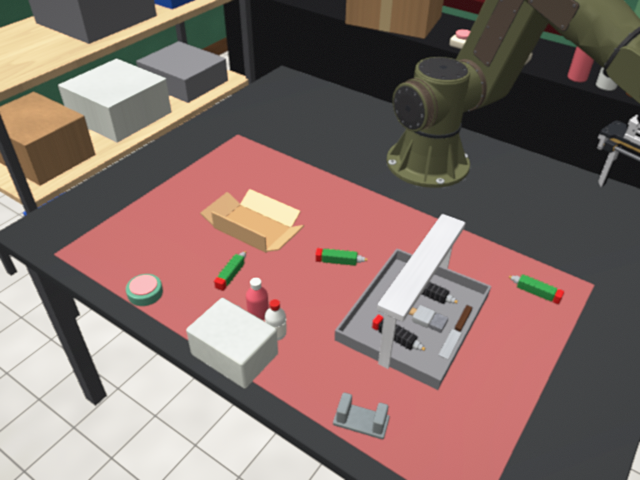

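View pics/top.png

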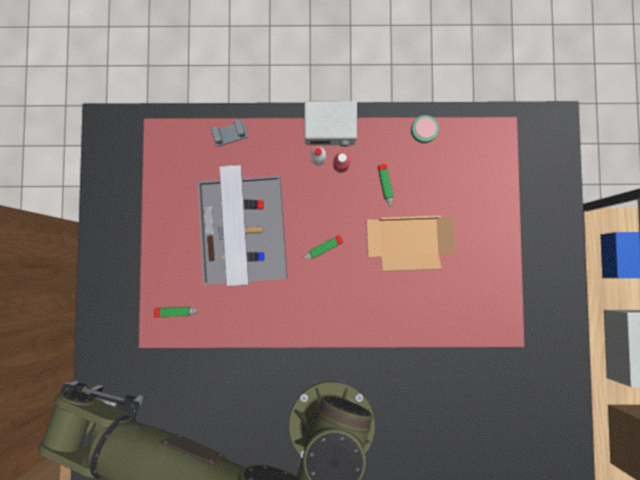

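The scene view shows red-capped candidates: dark handpiece in the caddy's far lane, cap at scene (377,323) / top (261,205); the green ones with red caps at top (325,247), (386,185) and (175,312) are decoys, and the blue-capped one is at top (261,257). The dark one in the caddy fits. The carton is at top (410,243). I'll confirm with an enlarged crop.

```bash
cat > h.py <<'E'
import cv2,numpy as np
from scipy.spatial.transform import Rotation as R
from cell import manip
def cam(n,state=None):
    i=manip.camera_info(n);K=np.array([[i["fx"],0,i["cx"]],[0,i["fy"],i["cy"]],[0,0,1]])
    if n=="wrist":
        s=state or manip.read_state();T=np.eye(4);T[:3,:3]=R.from_euler("xyz",s["eef_rot"]).as_matrix();T[:3,3]=s["eef_pos"]
        T=T@np.array(i["T_tool_cam"]);return K,T[:3,:3],T[:3,3]
    r=np.array(i["rotation"]);return K,(r if r.shape==(3,3) else R.from_euler("xyz",r).as_matrix()),np.array(i["position"])
def ray(c,p):
    K,Rm,t=c;d=Rm@np.linalg.inv(K)@np.array([p[0],p[1],1.]);return t,d/np.linalg.norm(d)
def onz(c,p,z):
    t,d=ray(c,p);return t+d*(z-t[2])/d[2]
def tri(c1,p1,c2,p2):
    t1,d1=ray(c1,p1);t2,d2=ray(c2,p2)
    a=np.linalg.lstsq(np.c_[d1,-d2],t2-t1,rcond=None)[0];A=t1+a[0]*d1;B=t2+a[1]*d2
    return (A+B)/2,np.linalg.norm(A-B)
def proj(c,P):
    K,Rm,t=c;q=K@(Rm.T@(np.array(P)-t));return q[:2]/q[2]
def blobs(im,lo,hi,amin=8):
    h=cv2.cvtColor(im,cv2.COLOR_RGB2HSV);m=cv2.inRange(h,lo,hi)
    n,l,st,ce=cv2.connectedComponentsWithStats(m);return [(ce[i].round(1).tolist(),st[i].tolist()) for i in range(1,n) if st[i,4]>=amin],m
E
python3 - <<'E'
from h import *
a=cv2.imread("pics/scene.png");b=cv2.imread("pics/top.png")
A=cv2.resize(a[210:390,320:500],None,fx=2.2,fy=2.2,interpolation=cv2.INTER_CUBIC)
B=cv2.resize(b[160:290,190:320],(396,396),interpolation=cv2.INTER_CUBIC)
C=cv2.resize(b[205:280,355:465],(396,int(396*75/110)),interpolation=cv2.INTER_CUBIC)
D=cv2.resize(a[180:255,195:305],(396,int(396*75/110)),interpolation=cv2.INTER_CUBIC)
im=np.vstack([np.hstack([A,B]),np.hstack([D,C])])
im=im[:, :]; s=600/im.shape[0]; im=cv2.resize(im,None,fx=s,fy=s) 
cv2.imwrite("pics/crop1.png",im);print(im.shape,s)
for n,im,roi in(("scene",a,(330,220,490,390)),("top",b,(200,170,290,290))):
    x0,y0,x1,y1=roi
    for lo,hi in(((0,190,120),(4,255,255)),((112,150,60),(128,255,255))):
        bl,_=blobs(im[y0:y1,x0:x1,::-1].copy(),lo,hi);print(n,[(c[0]+x0,c[1]+y0,st) for c,st in bl])
E
```

```text
(600, 714, 3) 0.9009009009009009
scene [(376.7, 321.6, [43, 96, 10, 13, 72])]
scene []
top [(259.8, 204.1, [58, 31, 5, 8, 31])]
top [(260.4, 255.9, [57, 82, 7, 8, 44])]
```

View pics/crop1.png

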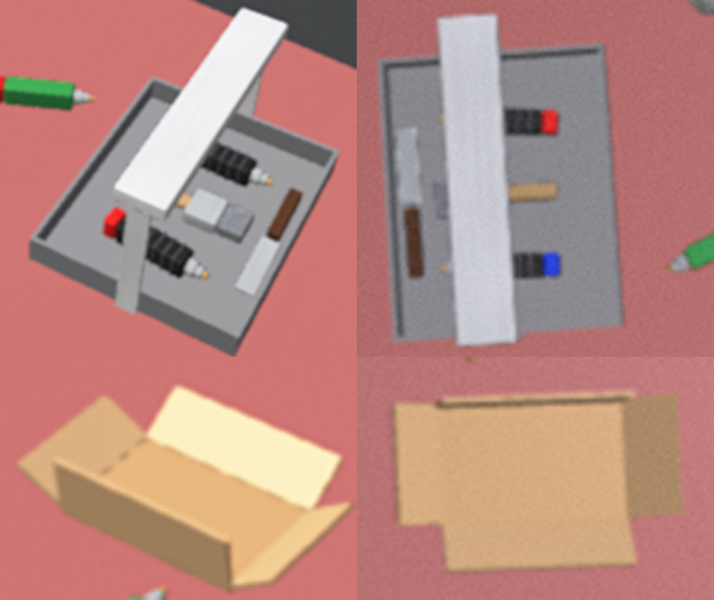

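The crop confirms the target: the dark handpiece with red cap in the far lane (top ~(260,204)), lying along the caddy's y; nose under the lamp's left edge. Now the geometry.

```bash
python3 - <<'E'
from h import *
np.set_printoptions(precision=1,suppress=True)
S=cam("scene");T=cam("top")
f=lambda p:(190+(p[0]-356.8)/2.744,160+p[1]/2.744)
g=lambda p:(320+p[0]/1.982,210+p[1]/1.982)
tc=[f(p) for p in((381,60),(603,46),(621,323),(395,340))]
print("caddy rim z35",[onz(T,p,35) for p in tc])
sc=[g(p) for p in((234,331),(30,240),(153,80),(338,153))]
print("tri",[tri(T,a,S,b) for a,b in zip(tc,sc)])
print("lamp top corners (top)",[onz(T,f(p),180) for p in((438,18),(494,14),(516,340),(458,346))])
print("cap tri",tri(T,(259.8,204.1),S,(376.7,321.6)))
print("nose tip",tri(T,f((441,119)),S,g((208,275))),onz(S,g((208,275)),19))
# carton
f2=lambda p:(355+(p[0]-356.8)/3.243,205+(p[1]-356.8)/3.243)
g2=lambda p:(195+p[0]/3.243,180+(p[1]-356.8)/3.243)
print("base",[onz(T,f2(p),4) for p in((440,405),(625,402),(628,517),(444,522))])
for nm,a,b in(("farL",(437,402),(232,543)),("farR",(634,393),(57,460)),("nearL",(447,570),(308,508)),("nearR",(635,562),(178,388)),
 ("leftfar",(395,404),(268,584)),("leftnear",(401,525),(350,503)),("rightfar",(676,397),(20,464)),("rightnear",(681,512),(104,397))):
    print(nm,tri(T,f2(a),S,g2(b)))
for n,p,z in(("pink",(342,160),0),("white",(319,155),0)):print(n,onz(T,p,100))
E
```

```text
caddy rim z35 [array([698.5, 381.8,  35. ]), array([712.8, 146.2,  35. ]), array([419.7, 126.5,  35. ]), array([402.6, 362.8,  35. ])]
tri [(array([698.3, 381.4,  36.2]), np.float64(0.13504493952333196)), (array([714.3, 147.1,  26.2]), np.float64(0.6077802716157845)), (array([418.8, 128.6,  27.7]), np.float64(3.719958866439065)), (array([401.9, 365.6,  28.9]), np.float64(3.0236533236417977))]
lamp top corners (top) [array([713.2, 293.6, 180. ]), array([716.9, 239.8, 180. ]), array([405. , 216.3, 180. ]), array([399.5, 271.1, 180. ])]
cap tri (array([635.1, 204.6,  20.6]), np.float64(1.9075402044662875))
nose tip (array([637.3, 321.9,  16.5]), np.float64(2.290225552032548)) [638.5 323.5  19. ]
base [array([ 589. , -149.8,    4. ]), array([ 591.2, -318.2,    4. ]), array([ 486.6, -318.8,    4. ]), array([ 482.5, -152.2,    4. ])]
farL (array([ 586.8, -141.7,   49.6]), np.float64(0.46264417210946246))
farR (array([ 593.3, -314.2,   51.3]), np.float64(3.1947819416654495))
nearL (array([ 445. , -167.2,  -29.1]), np.float64(20.687358781001237))
nearR (array([ 444.9, -317.4,   29.6]), np.float64(2.5041990035840254))
leftfar (array([ 587.8, -107. ,   27.1]), np.float64(0.5223171672633138))
leftnear (array([ 479.1, -110.9,   29.9]), np.float64(0.15021550560705635))
rightfar (array([ 592.6, -358.1,   25.4]), np.float64(2.414673892373733))
rightnear (array([ 489.5, -359.8,   28.4]), np.float64(1.7397237290478396))
pink [747.3 -32.6 100. ]
white [761.7  31.6 100. ]
```

Emit:
servo_tool --pt "0 0 -9.5 45 -16 0 0.36" --pt "0 0 -9.5 45 -16 0 0.36" --pt "0 0 -9.5 45 -16 0 0.36" --pt "0 0 -9.5 45 -16 0 0.36" --pt "0 0 -9.5 45 -16 0 0.36" --pt "0 0 -9.5 45 -16 0 0.36" --pt "0 0 -9.5 45 -16 0 0.36" --pt "0 0 -9.5 45 -16 0 0.36" --pt "-7.5 0 0 35 -12 -7 0.36" --pt "-7.5 0 0 35 -12 -7 0.36" --pt "-7.5 0 0 35 -12 -7 0.36" --pt "-7.5 0 0 35 -12 -7 0.36" --pt "0 0 0 0 0 0 0.36" --pt "0 0 0 0 0 0 0.36"

```text
clock: 1.85
eef_pos: [633.0, 357.9, 177.6]
eef_rot: [3.141, 0.522, 1.57]
wrist_force: [-0.8, 0.7, 0.9]
finger_gap: 59.9
finger_force: 0.0
```

```bash
python3 - <<'E'
from h import *
np.set_printoptions(precision=1,suppress=True)
s=manip.read_state();W=cam("wrist",s)
im=manip.camera("wrist");cv2.imwrite("pics/w1.png",im[:,:,::-1])
print(s["joints"])
print(proj(W,[635,204.6,20]),proj(W,[638,322,19]))
E
```

```text
[ 0.6  1.   0.6 -0.4  1.9  0.6]
[321.1 256.3] [324.7 171.2]
```

View pics/w1.png

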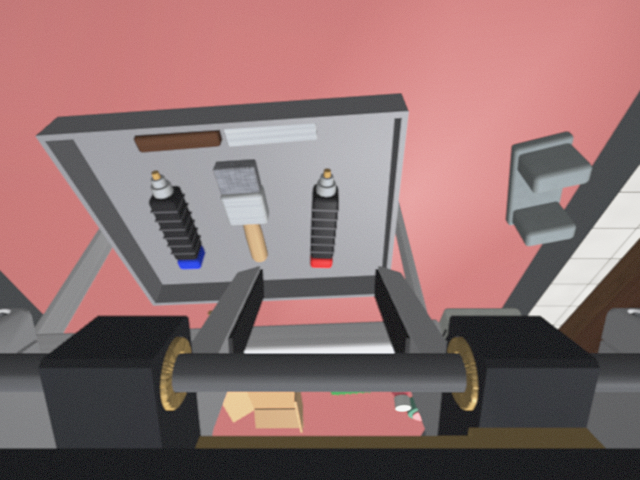

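The wrist view shows the red handpiece under the tool: tip (327,171), grip top (313–339,186), red cap (321,262); brush and blue handpiece left, spatula above.

```bash
python3 - <<'E'
from h import *
np.set_printoptions(precision=1,suppress=True)
s=manip.read_state();W=cam("wrist",s);S=cam("scene");T=cam("top")
im=cv2.imread("pics/w1.png")[:,:,::-1].copy()
x0,y0,x1,y1=295,155,360,280
hsv=cv2.cvtColor(im[y0:y1,x0:x1],cv2.COLOR_RGB2HSV);d=(hsv[:,:,2]<75).astype(np.uint8)
n,l,st,ce=cv2.connectedComponentsWithStats(d)
for i in range(1,n):
    if st[i,4]>100:
        c=max(cv2.findContours((l==i).astype(np.uint8),0,1)[0],key=len);r=cv2.minAreaRect(c);print(st[i],ce[i]+[x0,y0])
        ys,xs=np.where(l==i)
        for y in (190,200,215,230,245,255):
            m=xs[ys==y-y0]
            if len(m):
                a,b=m.min()+x0,m.max()+x0+1;print(y,a,b,onz(W,(a,y),33),onz(W,(b,y),33))
bl,_=blobs(im[y0:y1,x0:x1],(0,190,100),(5,255,255));print([(c[0]+x0,c[1]+y0,q) for c,q in bl])
c=bl[0][0];p=(c[0]+x0,c[1]+y0);print(onz(W,p,24),tri(W,p,S,(376.7,321.6)),tri(W,p,T,(259.8,204.1)))
print("tip",onz(W,(327,171),19),tri(W,(327,171),S,(425,349)))
E
```

```text
[ 18  30  25  24 253] [323.4 199. ]
190 314 338 [628.2 309.8  33. ] [650.7 309.7  33. ]
200 313 338 [627.1 297.8  33. ] [651.1 297.8  33. ]
[]Traceback (most recent call last):
  File "<stdin>", line 17, in <module>
IndexError: list index out of range
```

```bash
python3 - <<'E'
from h import *
np.set_printoptions(precision=1,suppress=True)
s=manip.read_state();W=cam("wrist",s);S=cam("scene");T=cam("top")
im=cv2.imread("pics/w1.png")[:,:,::-1].copy()
x0,y0,x1,y1=295,155,360,280
d=(im[y0:y1,x0:x1].max(2)<105)
for y in (190,200,208,216,224,232,240,248,255):
    m=np.where(d[y-y0])[0]+x0; m=m[(m>300)&(m<350)]
    if len(m):print(y,m.min(),m.max()+1,(onz(W,(m.min(),y),33)+onz(W,(m.max()+1,y),33))/2)
h=cv2.cvtColor(im[y0:y1,x0:x1],cv2.COLOR_RGB2HSV)
m=((h[:,:,0]<5)|(h[:,:,0]>175))&(h[:,:,1]>190);ys,xs=np.where(m);p=(xs.mean()+x0,ys.mean()+y0);print(p,len(xs),ys.min()+y0,ys.max()+y0)
print(onz(W,p,26),tri(W,p,S,(376.7,321.6)),tri(W,p,T,(259.8,204.1)))
print("tip",onz(W,(327,171),19),tri(W,(327,171),S,(425,349)))
E
```

```text
190 313 338 [639.  309.7  33. ]
200 312 339 [639.1 297.8  33. ]
208 312 338 [638.8 287.8  33. ]
216 312 337 [638.4 277.4  33. ]
224 311 336 [637.5 266.6  33. ]
232 311 335 [637.  255.2  33. ]
240 311 335 [637.1 243.4  33. ]
248 311 334 [636.7 231.   33. ]
255 311 333 [636.2 219.7  33. ]
(np.float64(316.5), np.float64(262.0)) 4 260 264
[629.9 199.9  26. ] (array([632.3, 201. ,  22.1]), np.float64(8.646366083008951)) (array([631.7, 204.5,  30.4]), np.float64(3.4118351900420625))
tip [640.5 321.3  19. ] (array([640.7, 324. ,  21.8]), np.float64(1.3916313013816777))
```

Emit:
servo_tool --pt "0 0 -1.8 8 3 0 0.36" --pt "0 0 0 -0.4 -12.5 -21.6 0.36" --pt "0 0 0 -0.4 -12.5 -21.6 0.36" --pt "0 0 0 -0.4 -12.5 -21.6 0.36" --pt "0 0 0 -0.4 -12.5 -21.6 0.36" --pt "0 0 0 -0.4 -12.5 -21.6 0.36" --pt "0 0 0 -0.4 -12.5 -21.6 0.36" --pt "0 0 0 -0.3 -8 -14 0.36" --pt "0 0 0 -0.2 -6 -10.5 0.36" --pt "0 0 0 0 -3 -5 0.36" --pt "0 0 0 0 0 0 0.36"

```text
clock: 3.28
eef_pos: [638.5, 268.7, 18.6]
eef_rot: [3.141, 0.523, 1.539]
wrist_force: [-0.1, -0.6, 0.1]
finger_gap: 60.4
finger_force: 0.0
```

Emit:
servo_tool --pt "0 0 0 0 -3 -6 0.36" --pt "0 0 0 0 0 0 0.36" --pt "0 0 0 0 0 0 1" --pt "0 0 0 0 0 0 1" --pt "0 0 0 0 0 0 1" --pt "0 0 0 0 0 0 1" --pt "0 0 0 0 0 0 1" --grip_force 35

```text
clock: 4.15
eef_pos: [638.4, 265.6, 12.4]
eef_rot: [3.141, 0.524, 1.539]
wrist_force: [-1.0, 0.2, 0.3]
finger_gap: 25.6
finger_force: 34.9
```

Gripped at 25.6 mm, as expected. Lift along the slant and out from under the lamp.

Emit:
servo_tool --pt "0 0 0 0 3 5.2 1" --pt "0 0 0 0 6 10.4 1" --pt "0 0 0 0 8 14 1" --pt "0 0 0 0 8 14 1" --pt "0 0 0 0 15 0 1" --pt "0 0 0 0 25 0 1" --pt "0 0 0 0 25 5 1" --pt "0 0 0 -10 20 15 1" --pt "0 0 0 -10 5 25 1" --pt "0 0 0 -10 0 30 1" --pt "0 0 0 -10 0 35 1" --pt "0 0 0 -10 0 35 1" --pt "0 0 0 -10 0 30 1" --pt "0 0 0 -10 0 20 1" --pt "0 0 0 0 0 0 1"

```text
clock: 6.02
eef_pos: [568.1, 380.8, 253.3]
eef_rot: [3.138, 0.521, 1.538]
wrist_force: [0.6, 0.0, -1.9]
finger_gap: 25.9
finger_force: 34.9
```

```bash
python3 - <<'E'
from h import *
a=manip.camera("scene");b=manip.camera("top")
cv2.imwrite("pics/s2.png",a[:,:,::-1]);cv2.imwrite("pics/t2.png",b[:,:,::-1])
A=cv2.resize(a[190:400,310:560],None,fx=1.6,fy=1.6);B=cv2.resize(b[205:285,355:465],None,fx=3.6,fy=3.6,interpolation=cv2.INTER_CUBIC)
C=np.zeros((A.shape[0],A.shape[1]+B.shape[1],3),np.uint8);C[:,:A.shape[1]]=A;C[:B.shape[0],A.shape[1]:]=B
cv2.imwrite("pics/c2.png",C[:,:,::-1]);print(C.shape)
E
```

```text
(336, 796, 3)
```

View pics/c2.png

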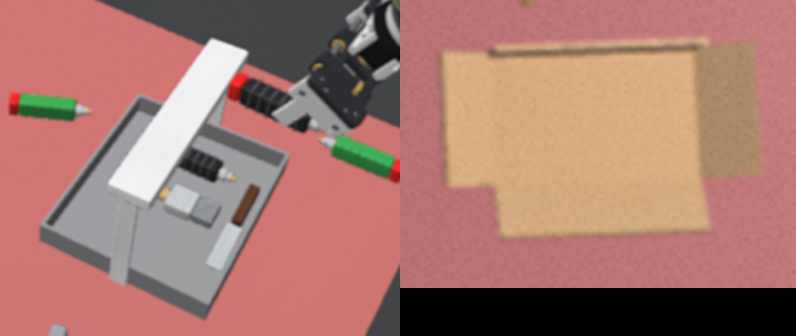

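Emit:
servo_tool --pt "0 0 0 -2 -25 0 1" --pt "0 0 0.5 -5 -50 0 1" --pt "0 0 0.5 -5 -50 0 1" --pt "0 0 0.5 -5 -50 0 1" --pt "0 0 0.5 -5 -50 0 1" --pt "0 0 0.5 -5 -50 0 1" --pt "0 0 0.5 -4 -50 0 1" --pt "0 0 0.3 0 -50 -15 1" --pt "0 0 0 0 -50 -20 1" --pt "0 0 0 0 -50 -20 1" --pt "0 0 0 0 -50 -20 1" --pt "0 0 0 0 -50 -20 1" --pt "0 0 0 0 -25 -20 1" --pt "0 0 0 0 -9 -20 1" --pt "0 0 0 0 0 -10 1" --pt "0 0 0 0 0 0 1" --pt "0 0 0 0 0 0 1"

```text
clock: 8.25
eef_pos: [537.8, -228.0, 106.5]
eef_rot: [3.141, 0.524, 1.597]
wrist_force: [0.6, -0.1, -1.2]
finger_gap: 25.5
finger_force: 34.9
```

```bash
python3 - <<'E'
from h import *
a=manip.camera("scene");b=manip.camera("top");w=manip.camera("wrist")
A=cv2.resize(a[130:280,180:380],(400,300),interpolation=cv2.INTER_CUBIC);B=cv2.resize(w,(400,300));C=cv2.resize(b[180:300,350:510],(400,300),interpolation=cv2.INTER_CUBIC)
Z=np.zeros_like(A)
cv2.imwrite("pics/w3.png",w[:,:,::-1]);cv2.imwrite("pics/c3.png",np.vstack([np.hstack([A,B]),np.hstack([C,Z])])[:,:,::-1])
E
```

```text
(no output)
```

View pics/c3.png

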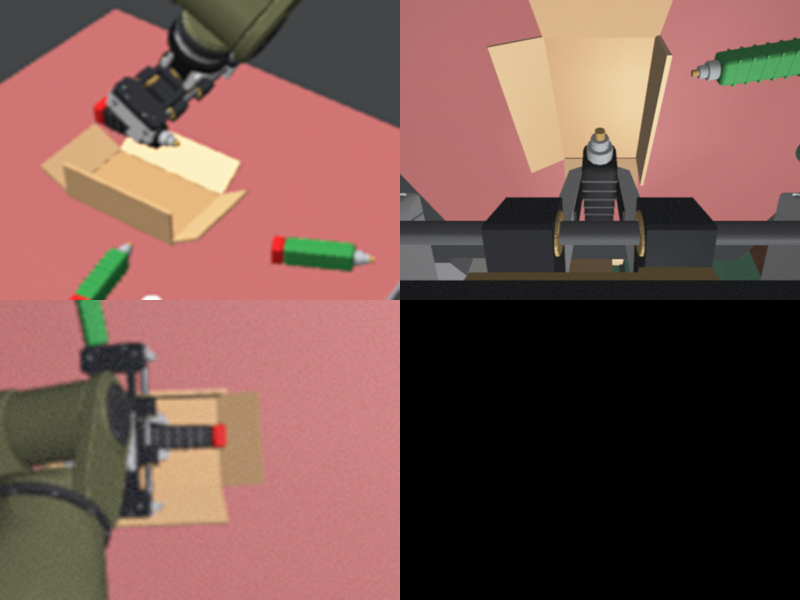

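The handpiece hangs level over the carton, cap to −y, centred between near panel and far wall. A quick check of the base corners in the wrist view (229,61),(408,61) before lowering.

```bash
python3 - <<'E'
from h import *
np.set_printoptions(precision=1,suppress=True)
W=cam("wrist");T=cam("top")
for p in((229,61),(408,61),(264,252)):print(onz(W,p,4))
print("near-left base corner tri",tri(W,(229,61),T,(381.9,255.9)),"hand tip",onz(W,(320,210),113))
E
```

```text
[ 482.1 -149.7    4. ]
[ 588.2 -147.     4. ]
[ 489.  -316.2    4. ]
near-left base corner tri (array([ 482. , -151.8,    0.4]), np.float64(2.2879574103452733)) hand tip [ 536.2 -171.   113. ]
```

Emit:
servo_tool --pt "0 0 0 0 0 -20 1" --pt "0 0 0 0 0 -25 1" --pt "0 0 0 0 0 -20 1" --pt "0 0 0 0 0 -14 1" --pt "0 0 0 0 0 -8 1" --pt "0 0 0 0 0 -4 1" --pt "0 0 0 0 0 -1.5 1" --pt "0 0 0 0 0 0 1" --pt "0 0 0 0 0 0 1"

```text
clock: 9.52
eef_pos: [537.6, -228.5, 13.8]
eef_rot: [3.141, 0.524, 1.596]
wrist_force: [0.4, -0.3, -0.7]
finger_gap: 25.6
finger_force: 34.9
```

Emit:
servo_tool --pt "0 0 0 0 0 -1 1" --pt "0 0 0 0 0 -0.7 1" --pt "0 0 0 0 0 0 1" --pt "0 0 0 0 0 0 1"

```text
clock: 10.02
eef_pos: [537.4, -228.4, 11.7]
eef_rot: [3.141, 0.524, 1.596]
wrist_force: [-0.0, 0.1, -1.0]
finger_gap: 25.6
finger_force: 34.9
```

Emit:
servo_tool --pt "0 0 0 0 0 -0.6 1" --pt "0 0 0 0 0 0 1" --pt "0 0 0 0 0 0 1"

```text
clock: 10.4
eef_pos: [537.4, -228.4, 11.3]
eef_rot: [3.141, 0.524, 1.596]
wrist_force: [-1.6, 2.0, 3.5]
finger_gap: 25.7
finger_force: 34.9
```

Contact felt (+3.5 N). Release gently and back out along the slant.

Emit:
servo_tool --pt "0 0 0 0 0 0 0.7" --pt "0 0 0 0 0 0 0.62" --pt "0 0 0 0 0 0 0.55" --pt "0 0 0 0 0 0 0.5" --pt "0 0 0 0 0 0 0.5" --pt "0 0 0 0.1 5 8.7 0.5" --pt "0 0 0 0.2 10 17.3 0.5" --pt "0 0 0 0.3 15 26 0.5" --pt "0 0 0 0.3 15 26 0.5" --pt "0 0 0 0 25 16 0.7" --pt "0 0 0 0 40 0 1" --pt "0 0 0 0 40 0 1" --pt "0 0 0 0 0 0 1"

```text
clock: 12.02
eef_pos: [538.7, -75.8, 106.4]
eef_rot: [3.14, 0.523, 1.599]
wrist_force: [-0.3, -1.0, -0.1]
finger_gap: 10.7
finger_force: 0.0
```

```bash
python3 - <<'E'
from h import *
a=manip.camera("scene");b=manip.camera("top");w=manip.camera("wrist")
A=cv2.resize(a[150:270,180:340],(400,300),interpolation=cv2.INTER_CUBIC);C=cv2.resize(b[190:295,345:485],(400,300),interpolation=cv2.INTER_CUBIC)
cv2.imwrite("pics/c4.png",np.hstack([A,C])[:,:,::-1])
E
```

```text
(no output)
```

View pics/c4.png

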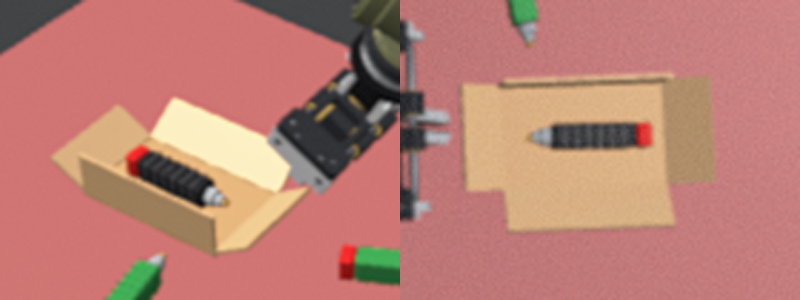

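The handpiece lies flat and lengthwise on the base (crop 530–650, y 135); panels still half open. Now the left panel.

Emit:
servo_tool --pt "0 0 0 0 -3 -30 1" --pt "0 0 0 0 -3 -30 1" --pt "0 0 0 0 -2 -22 1" --pt "0 0 0 0 -2 -10 1" --pt "0 0 0 0 -9 0 1" --pt "0 0 0 0 -9 0 1" --pt "0 0 0 0 -3 4 1" --pt "0 0 0 0 -3 4 1" --pt "0 0 0 0 -3 3 1" --pt "0 0 0 0 -3 3 1" --pt "0 0 0 0 -3.5 2.5 1" --pt "0 0 0 0 -3.5 2.5 1" --pt "0 0 0 0 -2.5 1.2 1" --pt "0 0 0 0 -2.5 1.2 1" --pt "0 0 0 0 -3 0.8 1" --pt "0 0 0 0 -3 0.8 1" --pt "0 0 0 0 -3 0.5 1" --pt "0 0 0 0 -3 0.5 1" --pt "0 0 0 0 0 0 1"

```text
clock: 14.55
eef_pos: [538.4, -139.3, 36.2]
eef_rot: [3.14, 0.519, 1.597]
wrist_force: [-1.6, 30.6, 0.5]
finger_gap: 0.9
finger_force: 15.3
```

Emit:
servo_tool --pt "0 0 0 0 6 0 1" --pt "0 0 0 0 15 5 1" --pt "0 0 0 0 5 35 1" --pt "0 0 0 0 0 40 1" --pt "7.5 0 0 -16 -15 0 1" --pt "7.5 0 0 -16 -15 0 1" --pt "7.5 0 0 -16 -15 0 1" --pt "7.5 0 0 -16 -15 0 1" --pt "0 -7.5 0 -15 -15 0 1" --pt "0 -7.5 0 -15 -15 0 1" --pt "0 -7.5 0 -15 -15 0 1" --pt "0 -7.5 0 -15 -15 0 1" --pt "0 0 0 0 0 0 1" --pt "0 0 0 0 0 0 1"

```text
clock: 16.3
eef_pos: [416.6, -234.1, 117.5]
eef_rot: [2.621, 0.008, 1.592]
wrist_force: [-0.5, -0.0, 0.5]
finger_gap: 0.3
finger_force: 0.0
```

```bash
python3 - <<'E'
from h import *
a=manip.camera("scene");b=manip.camera("top")
A=cv2.resize(a[150:270,180:340],(400,300),interpolation=cv2.INTER_CUBIC);C=cv2.resize(b[190:295,345:485],(400,300),interpolation=cv2.INTER_CUBIC)
cv2.imwrite("pics/c5.png",np.hstack([A,C])[:,:,::-1]);print(np.round(manip.read_state()["joints"],2))
E
```

```text
[-0.79  0.06  2.13  0.62  0.67 -1.25]
```

View pics/c5.png

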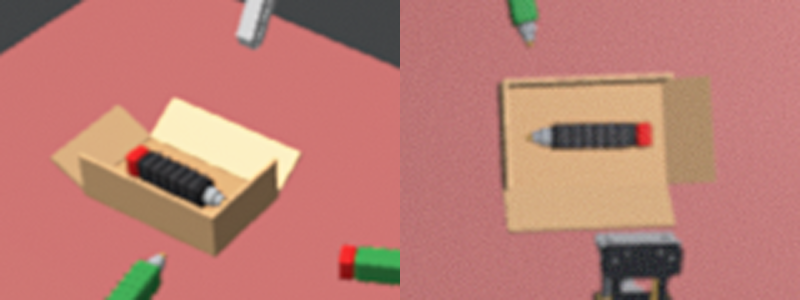

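Left panel is upright. Now the near panel.

Emit:
servo_tool --pt "0 0 0 0 0 -30 1" --pt "0 0 0 0 0 -30 1" --pt "0 0 0 0 0 -25 1" --pt "0 0 0 0 0 -14 1" --pt "0 0 0 0 0 -5.5 1" --pt "0 0 0 9 0 0 1" --pt "0 0 0 9 0 0 1" --pt "0 0 0 3 0 4 1" --pt "0 0 0 3 0 4 1" --pt "0 0 0 3 0 3 1" --pt "0 0 0 3 0 3 1" --pt "0 0 0 3.2 0 2.5 1" --pt "0 0 0 3.2 0 2.5 1" --pt "0 0 0 2.5 0 1.3 1" --pt "0 0 0 2.5 0 1.3 1" --pt "0 0 0 3.4 0 1.1 1" --pt "0 0 0 3.4 0 1.1 1" --pt "0 0 0 2.8 0 0.5 1" --pt "0 0 0 0 0 0 1"

```text
clock: 18.77
eef_pos: [467.4, -234.1, 36.8]
eef_rot: [2.62, 0.008, 1.592]
wrist_force: [-0.7, 0.1, 0.1]
finger_gap: 0.7
finger_force: 0.0
```

Emit:
servo_tool --pt "0 0 0 2 0 0.3 1" --pt "0 0 0 1.5 0 0 1" --pt "0 0 0 0 0 0 1"

```text
clock: 19.15
eef_pos: [470.8, -234.1, 37.0]
eef_rot: [2.62, 0.008, 1.592]
wrist_force: [0.7, 0.3, -0.6]
finger_gap: 0.6
finger_force: 0.0
```

Emit:
servo_tool --pt "0 0 0 2 0 0 1" --pt "0 0 0 1.5 0 0 1" --pt "0 0 0 0 0 0 1"

```text
clock: 19.52
eef_pos: [474.3, -234.1, 37.0]
eef_rot: [2.62, 0.008, 1.592]
wrist_force: [0.2, 0.7, -0.2]
finger_gap: 0.5
finger_force: 0.0
```

Emit:
servo_tool --pt "0 0 0 1.5 0 0 1" --pt "0 0 0 1 0 0 1" --pt "0 0 0 0 0 0 1"

```text
clock: 19.9
eef_pos: [476.7, -234.1, 37.0]
eef_rot: [2.62, 0.008, 1.592]
wrist_force: [-0.1, 0.3, 0.6]
finger_gap: 0.4
finger_force: 0.0
```

```bash
python3 - <<'E'
from h import *
a=manip.camera("scene");b=manip.camera("top")
A=cv2.resize(a[170:260,190:310],(400,300),interpolation=cv2.INTER_CUBIC);C=cv2.resize(b[190:295,345:485],(400,300),interpolation=cv2.INTER_CUBIC)
cv2.imwrite("pics/c6.png",np.hstack([A,C])[:,:,::-1])
E
```

```text
(no output)
```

View pics/c6.png

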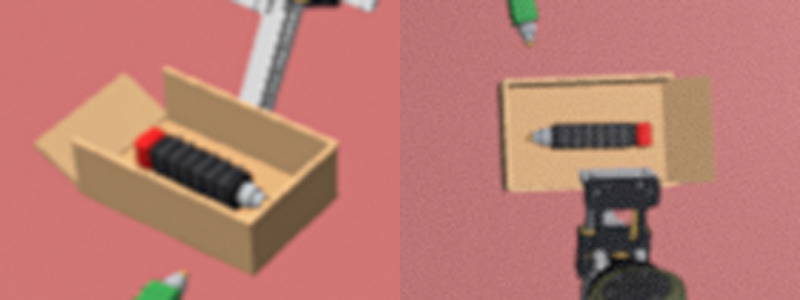

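The near panel is almost upright (scene crop (165,70)–(335,145)); push on until the stop is felt.

Emit:
servo_tool --pt "0 0 0 1 0 0 1" --pt "0 0 0 0.7 0 0 1" --pt "0 0 0 0 0 0 1"

```text
clock: 20.38
eef_pos: [478.4, -234.1, 37.0]
eef_rot: [2.62, 0.008, 1.592]
wrist_force: [-0.5, 0.8, 0.5]
finger_gap: 0.4
finger_force: 0.1
```

Emit:
servo_tool --pt "0 0 0 1 0 0 1" --pt "0 0 0 0.5 0 0 1" --pt "0 0 0 0 0 0 1"

```text
clock: 20.75
eef_pos: [479.4, -234.1, 36.9]
eef_rot: [2.621, 0.008, 1.592]
wrist_force: [-10.8, 0.5, 6.3]
finger_gap: 0.5
finger_force: 5.4
```

Emit:
servo_tool --pt "0 0 0 0.6 0 0 1" --pt "0 0 0 0 0 0 1" --pt "0 0 0 -6 0 0 1" --pt "0 0 0 -14 0 5 1" --pt "0 0 0 0 0 35 1" --pt "0 0 0 0 0 40 1" --pt "0 7.5 0 11 -18 0 1" --pt "0 7.5 0 11 -18 0 1" --pt "0 7.5 0 10 -18 0 1" --pt "0 7.5 0 10 -18 0 1" --pt "7.5 0 0 10 -19 0 1" --pt "7.5 0 0 10 -19 0 1" --pt "7.5 0 0 10 -19 0 1" --pt "7.5 0 0 10 -19 0 1" --pt "0 0 0 0 0 0 1" --pt "0 0 0 0 0 0 1"

```text
clock: 22.75
eef_pos: [542.1, -381.9, 117.3]
eef_rot: [3.131, -0.526, 1.597]
wrist_force: [0.7, 1.2, -0.4]
finger_gap: 0.4
finger_force: 0.0
```

Emit:
servo_tool --pt "0 0 0 0 0 -30 1" --pt "0 0 0 0 0 -30 1" --pt "0 0 0 0 0 -25 1" --pt "0 0 0 0 0 -13 1" --pt "0 0 0 0 0 -5 1" --pt "0 0 0 0 9 0 1" --pt "0 0 0 0 9 0 1" --pt "0 0 0 0 3 4 1" --pt "0 0 0 0 3 4 1" --pt "0 0 0 0 3 3 1" --pt "0 0 0 0 3 3 1" --pt "0 0 0 0 3.5 2.5 1" --pt "0 0 0 0 3.5 2.5 1" --pt "0 0 0 0 2.5 1.2 1" --pt "0 0 0 0 2.5 1.2 1" --pt "0 0 0 0 3 0.8 1" --pt "0 0 0 0 3 0.8 1" --pt "0 0 0 0 2 0.5 1" --pt "0 0 0 0 0 0 1"

```text
clock: 25.12
eef_pos: [542.5, -331.9, 37.6]
eef_rot: [3.131, -0.527, 1.597]
wrist_force: [0.6, -0.3, 0.6]
finger_gap: 0.3
finger_force: 0.0
```

Emit:
servo_tool --pt "0 0 0 0 1.5 0 1" --pt "0 0 0 0 1 0 1" --pt "0 0 0 0 0 0 1"

```text
clock: 25.5
eef_pos: [542.5, -329.6, 37.5]
eef_rot: [3.131, -0.527, 1.597]
wrist_force: [-0.1, -0.3, 0.3]
finger_gap: 0.4
finger_force: 0.2
```

Emit:
servo_tool --pt "0 0 0 0 1 0 1" --pt "0 0 0 0 0.5 0 1" --pt "0 0 0 0 0 0 1"

```text
clock: 25.88
eef_pos: [542.5, -328.1, 37.5]
eef_rot: [3.131, -0.527, 1.597]
wrist_force: [-0.2, -0.6, 0.5]
finger_gap: 0.3
finger_force: 0.3
```

Emit:
servo_tool --pt "0 0 0 0 1 0 1" --pt "0 0 0 0 0.5 0 1" --pt "0 0 0 0 0 0 1"

```text
clock: 26.25
eef_pos: [542.5, -326.6, 37.5]
eef_rot: [3.131, -0.527, 1.597]
wrist_force: [-0.5, -0.4, 0.5]
finger_gap: 0.3
finger_force: 0.3
```

Emit:
servo_tool --pt "0 0 0 0 1 0 1" --pt "0 0 0 0 0.7 0 1" --pt "0 0 0 0 0 0 1"

```text
clock: 26.62
eef_pos: [542.5, -324.9, 37.5]
eef_rot: [3.131, -0.527, 1.597]
wrist_force: [-0.2, -0.7, 0.4]
finger_gap: 0.3
finger_force: 0.3
```

Emit:
servo_tool --pt "0 0 0 0 1 0 1" --pt "0 0 0 0 0.7 0 1" --pt "0 0 0 0 0 0 1"

```text
clock: 27.0
eef_pos: [542.5, -323.1, 37.5]
eef_rot: [3.131, -0.527, 1.597]
wrist_force: [0.2, 0.2, 0.9]
finger_gap: 0.4
finger_force: 0.3
```

Emit:
servo_tool --pt "0 0 0 0 1 0 1" --pt "0 0 0 0 0.7 0 1" --pt "0 0 0 0 0 0 1"

```text
clock: 27.38
eef_pos: [542.5, -321.9, 37.7]
eef_rot: [3.13, -0.526, 1.597]
wrist_force: [-1.0, -5.4, 0.9]
finger_gap: 0.3
finger_force: 2.4
```

Stop felt; press a little more, then retreat and look.

Emit:
servo_tool --pt "0 0 0 0 1 0 1" --pt "0 0 0 0 0.5 0 1" --pt "0 0 0 0 0 0 1"

```text
clock: 27.75
eef_pos: [542.4, -321.3, 37.7]
eef_rot: [3.13, -0.525, 1.596]
wrist_force: [-0.4, -10.6, -0.4]
finger_gap: 0.5
finger_force: 5.3
```

Emit:
servo_tool --pt "0 0 0 0 1.5 0 1" --pt "0 0 0 0 1 0 1" --pt "0 0 0 0 0 0 1"

```text
clock: 28.12
eef_pos: [542.4, -320.6, 37.8]
eef_rot: [3.129, -0.521, 1.596]
wrist_force: [-0.9, -20.5, -0.9]
finger_gap: 0.3
finger_force: 10.3
```

Emit:
servo_tool --pt "0 0 0 0 -5 0 1" --pt "0 0 0 0 -15 0 1" --pt "0 0 0 0 -20 20 1" --pt "0 0 0 0 -20 40 1" --pt "0 0 0 -20 -20 40 1" --pt "0 0 0 -30 -20 40 1" --pt "0 0 0 -30 -20 40 1" --pt "0 0 0 -30 -20 20 1" --pt "0 0 0 0 0 0 1" --pt "0 0 0 0 0 0 1"

```text
clock: 29.38
eef_pos: [433.0, -456.8, 236.6]
eef_rot: [3.131, -0.529, 1.597]
wrist_force: [-0.4, 0.9, -0.3]
finger_gap: 0.5
finger_force: 0.0
```

```bash
python3 - <<'E'
from h import *
a=manip.camera("scene");b=manip.camera("top")
A=cv2.resize(a[170:260,190:310],(400,300),interpolation=cv2.INTER_CUBIC);C=cv2.resize(b[190:295,345:485],(400,300),interpolation=cv2.INTER_CUBIC)
D=cv2.resize(a[240:400,160:480],(400,200));E=cv2.resize(b[110:300,190:440],(400,304))[:300]
cv2.imwrite("pics/c7.png",np.vstack([np.hstack([A,C]),np.hstack([np.pad(D,((0,100),(0,0),(0,0))),E])])[:,:,::-1]);print(manip.read_state()["wrist_force"])
E
```

```text
[-0.09274515 -0.29757509 -0.1258784 ]
```

View pics/c7.png

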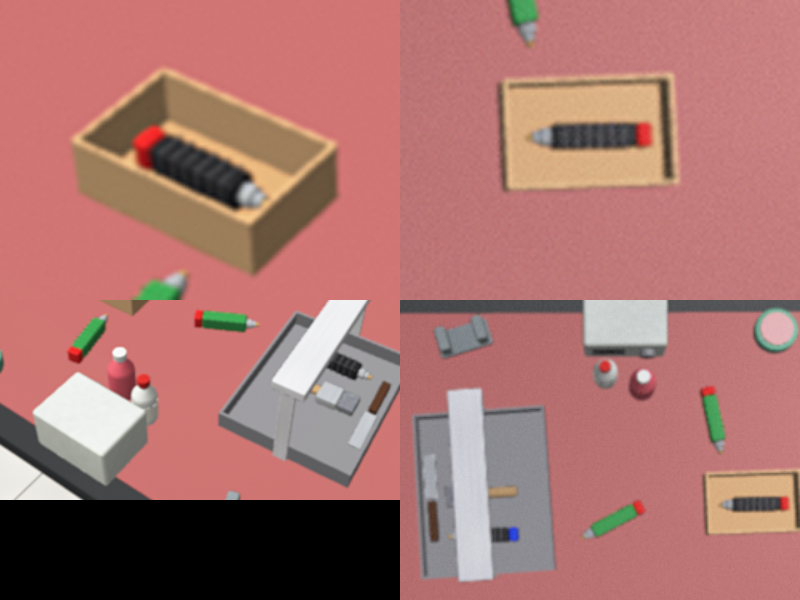

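All walls are upright with the handpiece flat inside at top crop (530–650,135), the other tools and bottles are in place, and the robot is clear.

```bash
python3 -c "
from cell import manip;print(manip.sign_off())"
```

```text
the job is handed in; nothing more can be done
None
```

The red-capped handpiece lies flat and lengthwise in the carton with all three panels folded upright to their stops, the other tools and both bottles were left in place, and the job was handed in at about 29.5 s on the robot's clock.

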